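# Lock the sample canister up into its bayonet hanger

## Task

Hang the steel sample canister in the bayonet hanger: bring it in under the ring through the ring's open front, feel gently for the two notches and raise its lugs up through them against the rubber pads, twist clockwise (seen from above) to the stops, and let the lugs settle into their pockets so that it hangs locked when you let go. Never force canister or hand against the hanger, and leave the bottle, the beaker and the dish as they are.

Things in the scene. Friction and masses are not known exactly. Their poses are not given: they have to be found in the camera images.
- canister_mid (a point): Loose upright steel canister, 0.28 to 0.52 kg, 164 mm tall; this point is on its axis, half-way up (82 mm above its underside); z up its axis, x along its two lugs. Round body 100 mm across from 0 to 55 mm up; neck 46 mm across from 55 to 80 mm; cone to a round stem 8 mm across, which runs from 90 to 130 mm; black grip bar on top.
- canister_grip (a point): Centre of the canister's grip bar, 147 mm above its underside, on its axis. The bar is 26 mm long along x (same line as the lugs), 12 mm thick along y, 34 mm tall (130 to 164 mm up). Grip it across its thickness.
- canister_lugs (a point): The point on the canister's axis midway up its two lugs. The lugs stand out from the top of the neck to opposite sides, along +x and -x: 74 to 80 mm above the underside, 7 mm wide, their ends 36 mm from the axis.
- stand: Fixed hanger stand; origin on the bench (z = 0) straight below the centre of its ring; z up; x from the ring to the column behind it (column on the +x side, 100 mm from the axis, no higher than the ring's top + 4 mm). Foot plate 10 mm thick, 150 mm wide, reaching 75 mm in front (-x) of the origin. Holds up a level ring 108 mm across in a dark clamp 124 mm across.
- ring_under (a point): Centre of the ring's hole at its underside, 120 mm above the bench; axes as the stand. Hole 52 mm across, open to the -x side by a mouth 35 mm wide at the hole, about 75 mm at the rim: the stem passes in there, the neck does not. The ring is clamped out of square, swivelled by 0.15 to 0.53 rad about this axis; how far and which way is NOT measured: see it, or feel for the notches.
- ring_top (a point): Hole's centre at the ring's top, 132 mm up; stand's axes. Angles: counter-clockwise from above, from +x, at swivel 0 (swivel adds). Notches for the lugs at 117 and 297 deg, play 5 deg each way. Pockets 4 mm deep (floor 128 mm up) at 63 and 243 deg, play 4 deg: 54 deg clockwise from the notches over a flat ridge at 132 mm. Beyond each an upright stop, 7 mm tall, ends the turn.
- pads_low (a point): Point on the ring's axis level with the lower faces, 106 mm up, of two sprung rubber pads under the ring, 44 mm either side. The canister's shoulder (55 mm up it) pushes them up: 2 N at first, 0.3 N more per mm, 12 mm at most (canister_lugs then 140 mm up). canister_lugs must be over 135 mm up to cross the ridge; locked, it is 131 mm up, on the axis.
- reagent_bottle: Bystander: amber bottle, 64 mm across, 130 mm tall, loose; origin under its centre.
- beaker: Bystander: open glass beaker, 70 mm across, 90 mm tall, loose; origin under its centre.
- dish: Bystander: flat clear dish, 90 mm across, 16 mm tall, loose; origin under its centre.
Not all that is in view belongs to the job. Several things look just like the part that bears canister_mid: the one meant starts nearest to the robot's base.

How it is judged:
By the outcome, as a careful person would: the job done as asked, in the order asked, and still so for the second after the job is handed in, with the robot touching nothing.
It also fails if it takes over 72 s, if anything falls off the work surface, if the arm or the gripper's body presses on something with over 40 N, if the wrist force passes 120 N, or if a joint passes its speed limit or range.

## Robot

A 6-joint arm with a two-finger parallel gripper is mounted at the origin on the work surface. World frame = base frame: x ahead of the robot, y to its left, z up, the work surface at z = 0. Lengths are in m, angles in degrees, forces in N, time in s.
With the tool pointing down it reaches from about 0.325 to 0.85 m from the base axis. Payload 15.5 kg.
Tool frame: the origin (TCP) lies midway between the tips of the shut fingers; the grasp point (between the pads) lies 19 mm behind it; y points along the fingers, x is the direction in which the jaws open and shut, and the axes are right-handed (so a half turn about y gives the same grasp; the last joint's range is limited). The gripper opens to 91 mm and grips with 3 to 60 N. Pads are 32 mm wide; open, the fingers measure 118 mm over their backs; the gripper's body (76 mm by 178 mm) begins 60 mm behind the grasp point.
Start: joints at [-69.471, 28.281, 77.091, -0, 74.628, -5.472], TCP at [0.274, -0.562, 0.178] pointing down, gripper open.
Joint ranges: [-166.48, 166.48], [-47.26, 123.95], [12.59, 153.08], [-70.14, 250.14], [6.76, 159.57], [-176.63, 176.63]. Speed limits (degrees/s): [108.29, 108.29, 147.25, 172.46, 172.46, 172.46].

## Interface

Orientations are given as a 3x3 rotation matrix whose columns are the frame's x, y, z axes.
In Python, from bench import ctrl gives the robot as it stands. The module is installed in compiled form; this text tells all that it offers. Calls block until the motion is done:
- ctrl.goto(position, orientation): joint-space move of the TCP to a pose.
- ctrl.move_l(position, vel=0.15, ori=None, contact_N=None): straight line of the TCP; ori=None keeps the orientation; vel is the mean speed in m/s. With contact_N (N) it stops when the force on the tool has changed by that much, and returns True; else False.
- ctrl.movej(angles): joint-space move.
- ctrl.command_gripper(opening): opening from 0.0 (shut) to 1.0 (fully open); the grip force is fixed at half the most; returns when the fingers have stopped.
- ctrl.sleep(seconds).
- ctrl.ik(position, orientation): joint angles nearest the present ones, or None.
- ctrl.read_camera(name): name is "scene" or "top" or "wrist"; returns the picture (480x640x3 uint8, blue, green, red); there is no depth.
- ctrl.camera_params(name): a dict with "fx", "fy", "cx", "cy" (pixels), "pose" (4x4, takes a point from camera to world coordinates); the wrist camera has in their place "T_tool_cam" (4x4, takes a point from camera to tool coordinates, whose origin is the TCP and whose axes are the tool frame's). Camera axes: x right, y up, looking along -z (the intrinsics and any distortion apply to the point x, -y, -z); pixel columns grow to the right and rows downward; lengths in m; the calibration is good to about 2 mm. A picture is of the moment at which its call begins: read the wrist's pose just before it. camera_params takes no time and is no camera call.
A pose or a line that the arm cannot do raises ctrl.MotionError and nothing moves.
- ctrl.sign_off(): hands the job in, once; it reports no verdict.
Readings, each from a call of its own:
- ctrl.current_t(): time.
- ctrl.current_q(): joint angles.
- ctrl.current_dq(): joint speeds.
- ctrl.current_effort(): joint torques, N m.
- ctrl.current_tool_pos(): TCP position.
- ctrl.current_eef_rot(): TCP orientation.
- ctrl.current_contact_force(): force on the tool from outside, world axes, zero at the start.
- ctrl.current_wrist_torque(): the same for the moment, N m.
- ctrl.current_grip_width(): opening from 0.0 (shut) to 1.0 (fully open).
Only numpy, scipy, OpenCV 4.12 (cv2) and the standard library are available. Lean on these libraries where they do the work, as an engineer would, in place of code of your own. Each camera call takes 0.05 s, during which the arm holds its last target.

## Working session

There is one attempt and no reset: what is moved stays moved. The work goes in short steps, each a Python script; the robot and the scene stay as the last script left them, time stands still between calls to the robot, and variables do not carry over. Pictures are saved under pics/ and viewed, and the job is handed in when it is done.

```bash
mkdir -p pics && ls && python3 - <<'E'
from bench import ctrl
import cv2,numpy as np
np.set_printoptions(precision=4,suppress=True)
for n in ["scene","top","wrist"]:
    im=ctrl.read_camera(n); cv2.imwrite(f"pics/{n}0.png",im); p=ctrl.camera_params(n)
    print(n,p)
print(ctrl.current_t(),ctrl.current_tool_pos(),ctrl.current_eef_rot())
E
```

```text
pics
scene {'fx': 527.0144592771005, 'fy': 527.0144592771005, 'cx': 323.9340512313749, 'cy': 246.1471043533118, 'pose': array([[ 0.134 , -0.6093,  0.7815,  1.5816],
       [ 0.991 ,  0.0852, -0.1035, -0.1128],
       [-0.0035,  0.7883,  0.6152,  0.8434],
       [ 0.    ,  0.    ,  0.    ,  1.    ]])}
top {'fx': 519.9396477375965, 'fy': 519.9396477375965, 'cx': 317.56280925814156, 'cy': 231.2487983100206, 'pose': array([[ 0.0156,  0.9984, -0.0535,  0.5917],
       [-0.9998,  0.0163,  0.0129,  0.0155],
       [ 0.0138,  0.0533,  0.9985,  1.1031],
       [ 0.    ,  0.    ,  0.    ,  1.    ]])}
wrist {'fx': 334.8729888983638, 'fy': 334.8729888983638, 'cx': 314.0007596935242, 'cy': 238.11124261601188, 'T_tool_cam': array([[ 1.    , -0.    , -0.0005, -0.0008],
       [-0.0005,  0.274 , -0.9617, -0.2065],
       [ 0.0002,  0.9617,  0.274 ,  0.0781],
       [ 0.    ,  0.    ,  0.    ,  1.    ]])}
0.15 [ 0.2739 -0.5615  0.1773] [[ 0.4384 -0.0003  0.8988]
 [-0.8988  0.0008  0.4384]
 [-0.0009 -1.      0.0001]]
```

View pics/scene0.png

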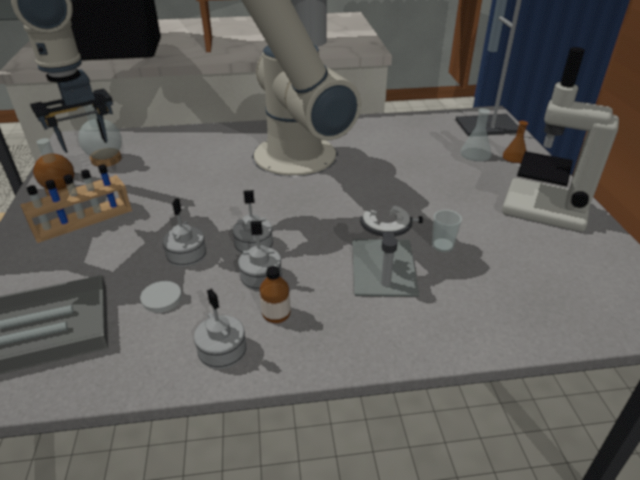

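View pics/top0.png

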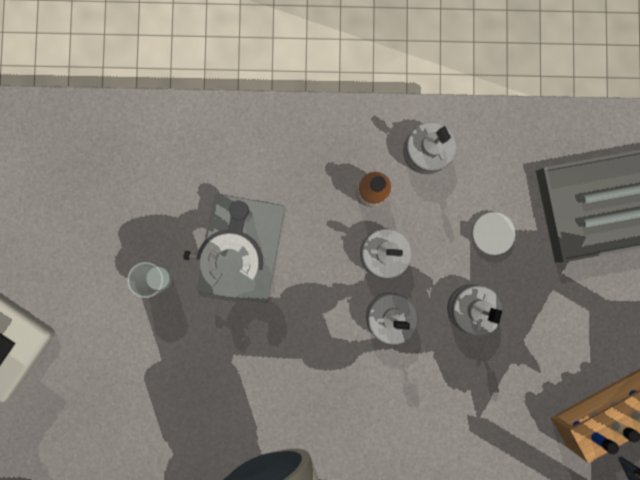

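View pics/wrist0.png

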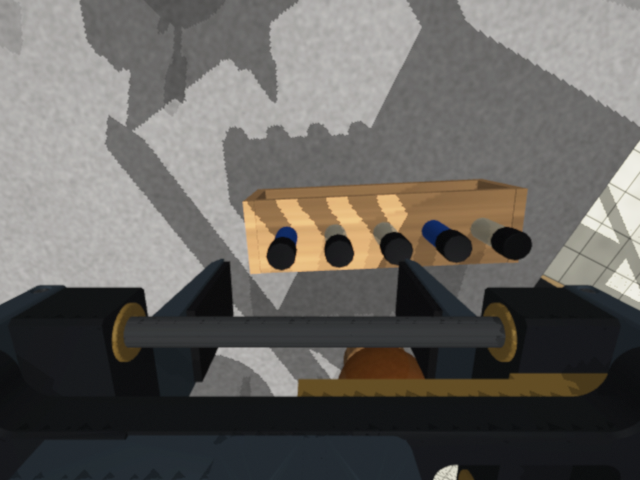

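```bash
python3 - <<'E'
import cv2,numpy as np
im=cv2.imread("pics/top0.png")
a=cv2.resize(im[195:310,170:300],None,fx=5,fy=5,interpolation=cv2.INTER_CUBIC)
cv2.imwrite("pics/z_ring.png",cv2.convertScaleAbs(a,alpha=1.3))
b=cv2.resize(im[220:360,350:520],None,fx=4,fy=4,interpolation=cv2.INTER_CUBIC)
cv2.imwrite("pics/z_can.png",cv2.convertScaleAbs(b,alpha=1.3))
E
```

```text
(no output)
```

View pics/z_ring.png

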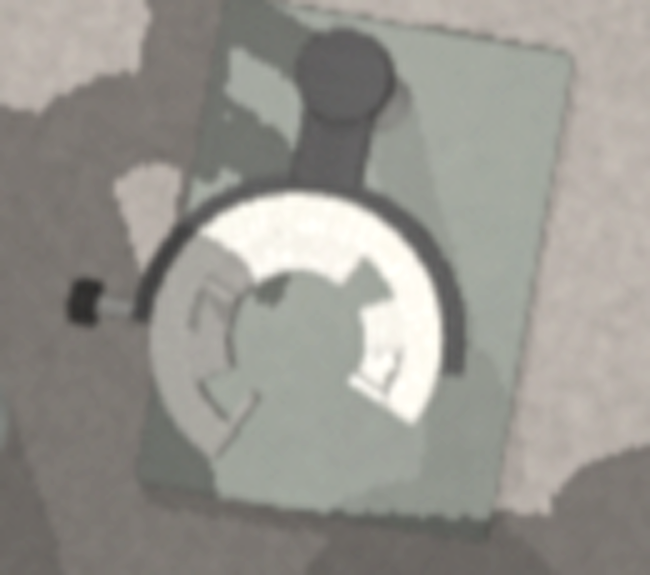

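View pics/z_can.png

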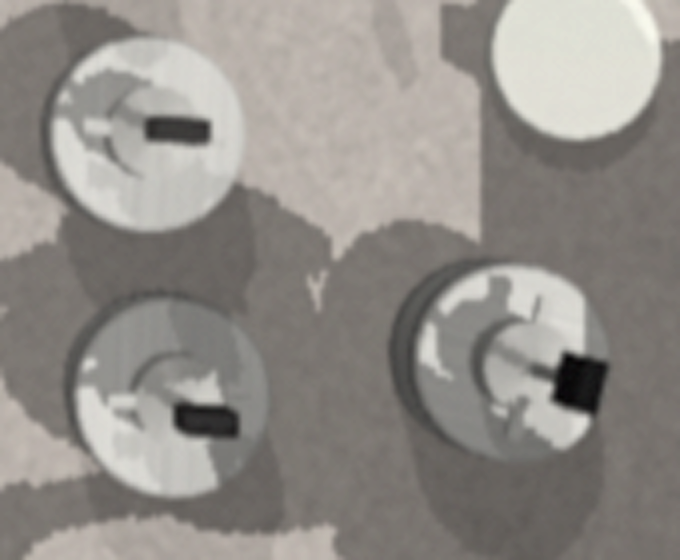

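```bash
cat > h.py <<'E'
from bench import ctrl
import cv2,numpy as np
np.set_printoptions(precision=4,suppress=True)
def R(th):
    t=np.radians(th); c,s=np.cos(t),np.sin(t)
    return np.array([[c,0,-s],[s,0,c],[0,-1,0]])
def pose(n):
    p=ctrl.camera_params(n)
    if n=="wrist":
        T=np.eye(4);T[:3,:3]=ctrl.current_eef_rot();T[:3,3]=ctrl.current_tool_pos()
        return p,T@p["T_tool_cam"]
    return p,p["pose"]
def cast(p,T,uv,z):
    uv=np.atleast_2d(uv).astype(float)
    d=np.c_[(uv[:,0]-p["cx"])/p["fx"],-(uv[:,1]-p["cy"])/p["fy"],-np.ones(len(uv))]@T[:3,:3].T
    return T[:3,3]+d*((z-T[2,3])/d[:,2])[:,None]
E
python3 - <<'E'
from h import *
p,T=pose("top")
print(ctrl.camera_params("top").keys())
r=lambda pts:np.array(pts)/5+[170,195]
print("ringtop c,column,notchR,notchL", cast(p,T,r([(297,335),(345,75),(372,278),(232,385)]),.132)[:,:2])
print("plate corners",cast(p,T,r([(575,50),(490,520),(140,490)]),.01)[:,:2])
c=lambda pts:np.array(pts)/4+[350,220]
print("bars",cast(p,T,c([(206,420),(178,130),(580,383)]),.164)[:,:2])
print("body",cast(p,T,c([(172,397),(148,135),(497,362)]),.055)[:,:2])
print("bar ends",cast(p,T,c([(175,416),(238,424)]),.164)[:,:2])
E
```

```text
dict_keys(['fx', 'fy', 'cx', 'cy', 'pose'])
ringtop c,column,notchR,notchL [[0.5837 0.1661]
 [0.6811 0.1506]
 [0.6054 0.1387]
 [0.5648 0.1897]]
plate corners [[0.7045 0.071 ]
 [0.5069 0.1027]
 [0.5172 0.2488]]
bars [[ 0.4759 -0.1499]
 [ 0.6058 -0.1363]
 [ 0.4947 -0.3186]]
body [[ 0.4736 -0.152 ]
 [ 0.6046 -0.1388]
 [ 0.4934 -0.3156]]
bar ends [[ 0.4775 -0.136 ]
 [ 0.4743 -0.1643]]
```

```bash
python3 - <<'E'
from h import *
for s in (0,180):
  for nm,pos,th in [("cl",(.475,-.151,.30),-6.5),("gr",(.475,-.151,.128),-6.5),("pre",(.47,.16,.15),38.5),("in",(.584,.166,.15),38.5),("up",(.584,.166,.19),38.5),("tw",(.584,.166,.19),-20),("look",(.53,.166,.28),-40),("look",(.53,.166,.28),-90)]:
    print(s,nm,ctrl.ik(np.array(pos),R(th+s)))
E
```

```text
0 cl [-24.5029  11.8486  83.285   -0.      84.8664 -18.0029]
0 gr [-24.5029  21.7121  98.2655  -0.      60.0223 -18.0029]
0 pre [ 11.9053  19.9108  96.9506  -0.      63.1386 -26.5947]
0 in [ 10.234   28.3842  81.7102  -0.      69.9056 -28.266 ]
0 up [ 10.234   26.1861  78.7994  -0.      75.0146 -28.266 ]
0 tw [10.234  26.1861 78.7994 -0.     75.0146 30.234 ]
0 look [11.2305 17.7246 78.0856 -0.     84.1898 51.2305]
0 look [ 11.2305  17.7246  78.0856  -0.      84.1898 101.2305]
180 cl [-24.5029  11.8486  83.285    0.      84.8664 161.9971]
180 gr [-24.5029  21.7121  98.2655  -0.      60.0223 161.9971]
180 pre [ 11.9053  19.9108  96.9506  -0.      63.1386 153.4053]
180 in [ 10.234   28.3842  81.7102  -0.      69.9056 151.734 ]
180 up [ 10.234   26.1861  78.7994  -0.      75.0146 151.734 ]
180 tw [  10.234    26.1861   78.7994    0.       75.0146 -149.766 ]
180 look [  11.2305   17.7246   78.0856   -0.       84.1898 -128.7695]
180 look [ 11.2305  17.7246  78.0856  -0.      84.1898 -78.7695]
```

```bash
python3 - <<'E'
from h import *
ctrl.move_l([.274,-.562,.30],vel=.2)
ctrl.goto(np.array([.475,-.211,.30]),R(-6.5))
p,T=pose("wrist"); np.save("T1.npy",T)
im=ctrl.read_camera("wrist"); cv2.imwrite("pics/w1.png",im)
print(ctrl.current_t(),ctrl.current_contact_force(),ctrl.current_tool_pos())
E
```

```text
2.4583 [ 0.0908 -0.1032 -0.0223] [ 0.4748 -0.212   0.2998]
```

View pics/w1.png

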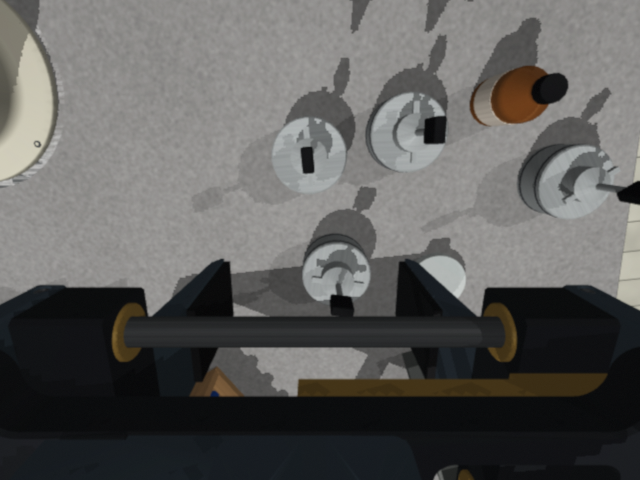

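```bash
python3 - <<'E'
from h import *
im=cv2.imread("pics/w1.png");T=np.load("T1.npy");p=ctrl.camera_params("wrist")
g=cv2.cvtColor(im,cv2.COLOR_BGR2GRAY)
m=np.zeros_like(g);m[140:180,292:325]=(g[140:180,292:325]<45)
n,l,s,c=cv2.connectedComponentsWithStats(m);print(s,c)
k=np.argmax(s[1:,4])+1
cn=cv2.findContours((l==k).astype(np.uint8),0,1)[0][0]
r=cv2.minAreaRect(cn);print(r)
q=cast(p,T,cv2.boxPoints(r),.164)[:,:2];print(q,q.mean(0))
# body circle
a=cv2.resize(im[105:205,260:360],None,fx=6,fy=6,interpolation=cv2.INTER_CUBIC);cv2.imwrite("pics/w1z.png",a)
E
```

```text
[[     0      0    640    480 306929]
 [   301    147     13     26    271]] [[319.5108 239.5706]
 [307.2214 159.524 ]]
((307.11419677734375, 159.59901428222656), (25.29270362854004, 10.9720458984375), 85.91438293457031)
[[ 0.4705 -0.137 ]
 [ 0.4814 -0.1375]
 [ 0.4803 -0.162 ]
 [ 0.4693 -0.1615]] [ 0.4754 -0.1495]
```

View pics/w1z.png

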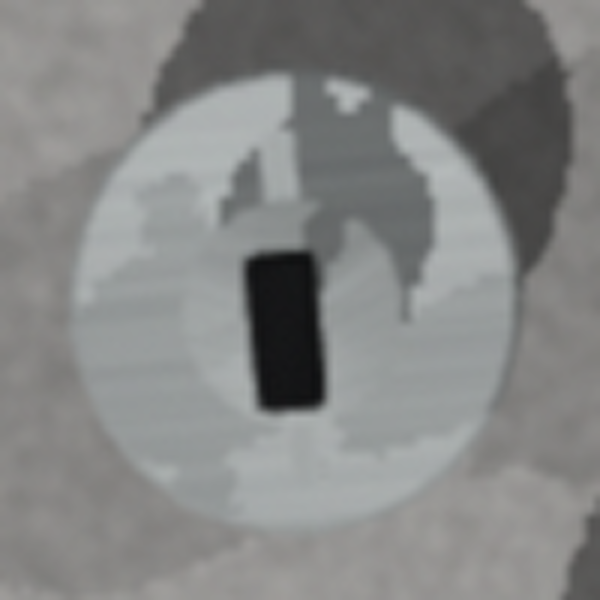

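```bash
python3 - <<'E'
from h import *
ctrl.goto(np.array([.4755,-.150,.26]),R(-2.5))
print(ctrl.current_contact_force())
print("hit",ctrl.move_l([.4755,-.150,.129],vel=.12,contact_N=6))
print(ctrl.current_tool_pos(),ctrl.current_contact_force())
ctrl.command_gripper(0.0)
print(ctrl.current_grip_width()*91,ctrl.current_contact_force(),ctrl.current_t())
x=ctrl.current_tool_pos()
ctrl.move_l([x[0],x[1],.20],vel=.1)
ctrl.sleep(.2)
print(ctrl.current_contact_force(),ctrl.current_wrist_torque(),ctrl.current_grip_width()*91,ctrl.current_t())
cv2.imwrite("pics/w2.png",ctrl.read_camera("wrist"))
E
```

```text
[-0.0753 -0.0208 -0.3154]
hit False
[ 0.4759 -0.1503  0.1296] [ 0.1758 -0.3265  0.5669]
0.7661506148004691 [-0.2946  0.1213 -0.2028] 5.4583
[ 0.3448  0.1839 -0.1241] [ 0.0265 -0.1009  0.0153] 0.5137562033121161 6.5167
```

View pics/w2.png

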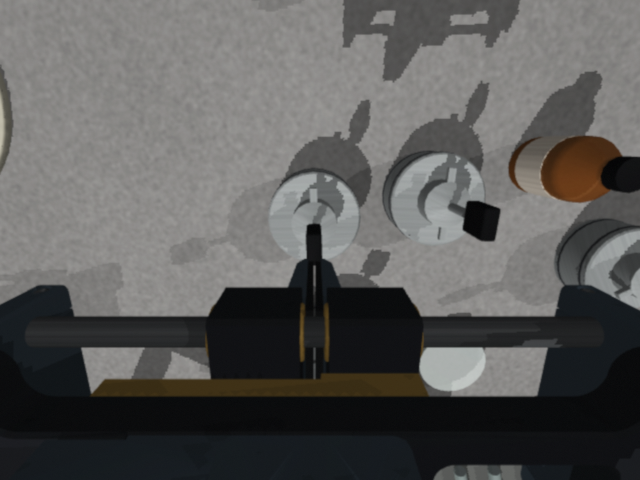

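```bash
python3 - <<'E'
from h import *
cv2.imwrite("pics/s2.png",ctrl.read_camera("scene"));t=ctrl.read_camera("top");cv2.imwrite("pics/t2.png",t)
cv2.imwrite("pics/s2z.png",cv2.resize(cv2.imread("pics/s2.png")[150:310,130:330],None,fx=4,fy=3.75,interpolation=cv2.INTER_CUBIC))
w=cv2.imread("pics/w2.png");cv2.imwrite("pics/w2z.png",cv2.resize(w[160:300,240:390],None,fx=4,fy=4,interpolation=cv2.INTER_CUBIC))
E
```

```text
(no output)
```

View pics/s2z.png

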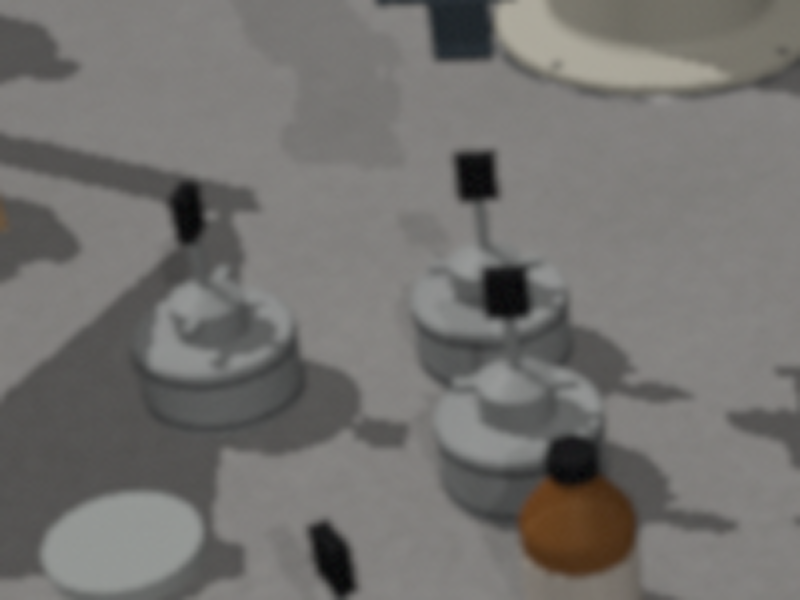

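View pics/w2z.png

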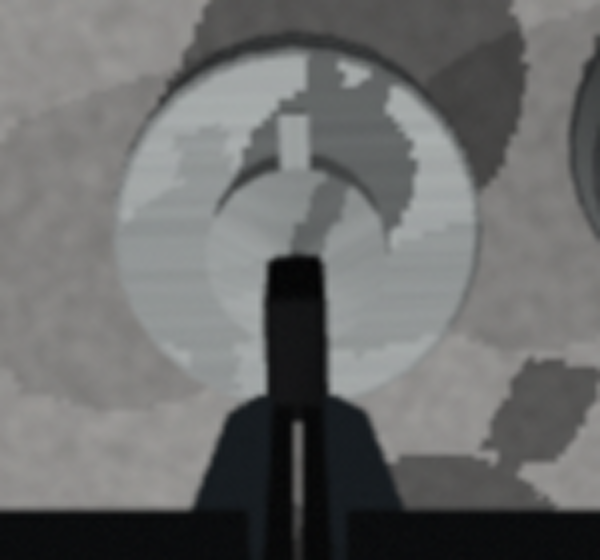

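View pics/t2.png

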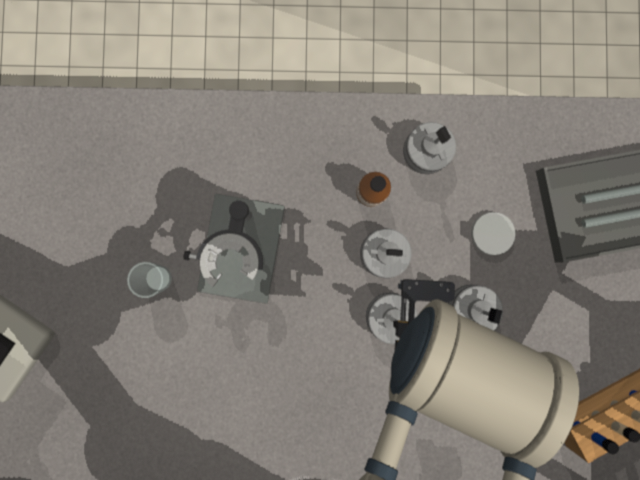

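```bash
python3 - <<'E'
from h import *
p,T=pose("wrist");print(ctrl.current_tool_pos(),ctrl.current_eef_rot())
print(cast(p,T,[(313.8,224.5),(313.8,235),(313.8,260)],.164))
print("body",cast(p,T,[(314,215)],.055), "lug", cast(p,T,[(313.5,195)],.08))
ps,Ts=pose("scene")
z=lambda a,b:(130+a/4,150+b/3.75)
print("scene bar mid .147",cast(ps,Ts,[z(477,175)],.147),"top",cast(ps,Ts,[z(477,152)],.164),"bot",cast(ps,Ts,[z(478,200)],.13))
print("body rim",cast(ps,Ts,[z(490,305)],.055))
E
```

```text
[ 0.4754 -0.15    0.1997] [[ 0.999  -0.0004  0.0436]
 [-0.0436  0.0002  0.999 ]
 [-0.0004 -1.      0.0002]]
[[ 0.4764 -0.1301  0.164 ]
 [ 0.476  -0.1382  0.164 ]
 [ 0.4752 -0.1581  0.164 ]]
body [[ 0.4758 -0.146   0.055 ]] lug [[ 0.4764 -0.1208  0.08  ]]
scene bar mid .147 [[ 0.4769 -0.15    0.147 ]] top [[ 0.4762 -0.1485  0.164 ]] bot [[ 0.4805 -0.151   0.13  ]]
body rim [[ 0.4949 -0.1506  0.055 ]]
```

```bash
cat >> h.py <<'E'
def proj(p,T,X):
    c=(np.atleast_2d(X)-T[:3,3])@T[:3,:3]
    return np.c_[p["cx"]+p["fx"]*c[:,0]/-c[:,2],p["cy"]+p["fy"]*c[:,1]/c[:,2]]
E
python3 - <<'E'
from h import *
p,T=pose("scene"); im=cv2.imread("pics/s2.png")
u=proj(p,T,[ctrl.current_tool_pos(),[.4755,-.15,.164]]);print(u,ctrl.current_grip_width())
z=im[90:240,170:330].copy();z=cv2.resize(z,None,fx=4,fy=4,interpolation=cv2.INTER_CUBIC)
for q in u: cv2.circle(z,tuple(((q-[170,90])*4).astype(int)),4,(0,0,255),1)
cv2.imwrite("pics/s2zz.png",z)
E
```

```text
[[247.2594 177.622 ]
 [248.6126 190.4337]] 0.004403074486690532
```

View pics/s2zz.png

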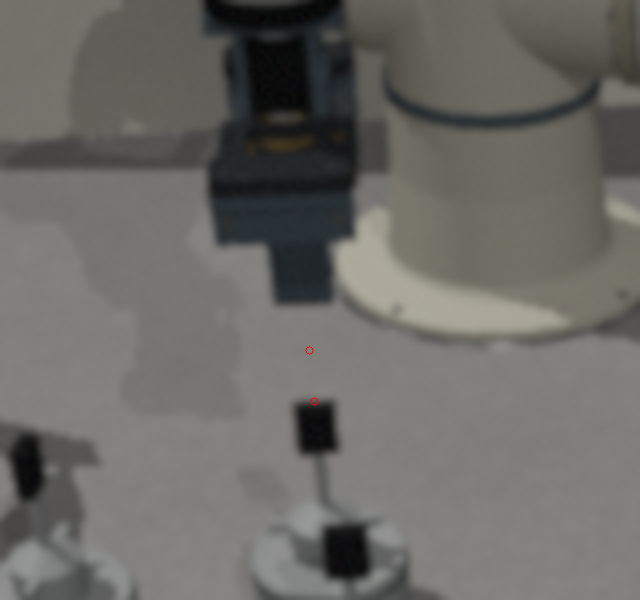

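```bash
python3 - <<'E'
from h import *
p,T=pose("scene"); im=cv2.imread("pics/scene0.png")
t=np.array([.2739,-.5615,.1773]);x=np.array([.4384,-.8988,0])
P=[t,t+.0455*x,t-.0455*x,t+.0455*x+[0,0,.035],t-.0455*x+[0,0,.035]]
u=proj(p,T,P);print(u)
z=cv2.resize(im[60:180,10:150],None,fx=5,fy=5,interpolation=cv2.INTER_CUBIC)
for q in u: cv2.circle(z,tuple(((q-[10,60])*5).astype(int)),4,(0,0,255),1)
cv2.imwrite("pics/s0z.png",z)
E
```

```text
[[ 88.9959 157.3497]
 [ 70.977  162.0963]
 [106.5064 152.7371]
 [ 66.876  149.9305]
 [103.0758 140.7742]]
```

View pics/s0z.png

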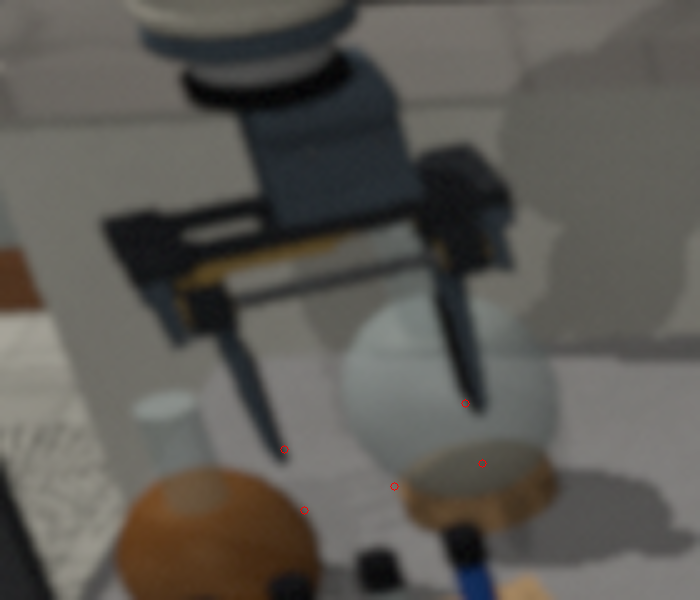

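```bash
python3 - <<'E'
from h import *
ctrl.command_gripper(1.0)
print("hit",ctrl.move_l([.4755,-.150,.093],vel=.12,contact_N=5))
print(ctrl.current_tool_pos(),ctrl.current_contact_force())
ctrl.command_gripper(0.0)
print(ctrl.current_grip_width()*91,ctrl.current_contact_force(),ctrl.current_wrist_torque(),ctrl.current_t())
if ctrl.current_grip_width()*91>8:
    x=ctrl.current_tool_pos()
    ctrl.move_l([x[0],x[1],.15],vel=.1)
    ctrl.sleep(.2)
    print(ctrl.current_contact_force(),ctrl.current_wrist_torque(),ctrl.current_grip_width()*91,ctrl.current_t())
cv2.imwrite("pics/w3.png",ctrl.read_camera("wrist"));cv2.imwrite("pics/s3.png",ctrl.read_camera("scene")[120:320,130:360])
E
```

```text
hit False
[ 0.4759 -0.1501  0.0935] [ 0.3786 -0.4733  0.0621]
12.093668753212947 [-0.5981  0.2482 -3.1432] [-0.0068 -0.0712  0.0254] 10.2833
[ 0.3514  0.2766 -3.7255] [ 0.0194 -0.0769  0.0164] 11.837097942624293 11.2
```

View pics/w3.png

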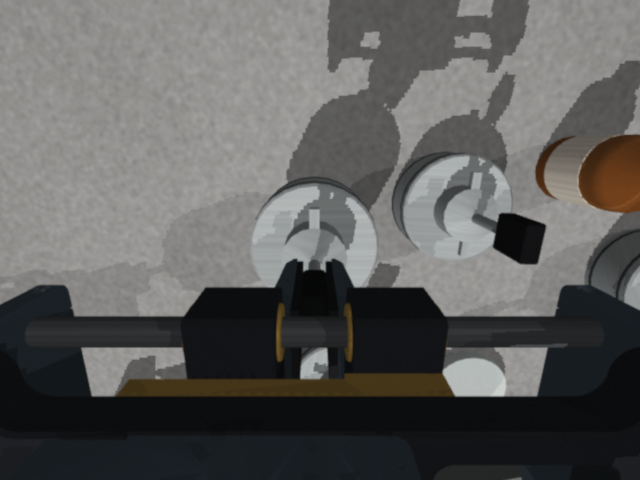

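View pics/s3.png

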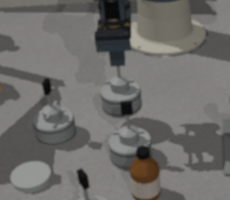

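```bash
python3 - <<'E'
from h import *
x=ctrl.current_tool_pos()
ctrl.move_l([x[0],x[1],.2],vel=.15)
ctrl.goto(np.array([.4566,.140,.2]),R(-78.5))
ctrl.sleep(.15)
p,T=pose("wrist"); np.save("T4.npy",T)
cv2.imwrite("pics/w4.png",ctrl.read_camera("wrist"))
print(ctrl.current_t(),ctrl.current_contact_force(),ctrl.current_grip_width()*91)
E
```

```text
13.7333 [ 0.3769 -0.2296 -3.4126] 11.870237072871825
```

View pics/w4.png

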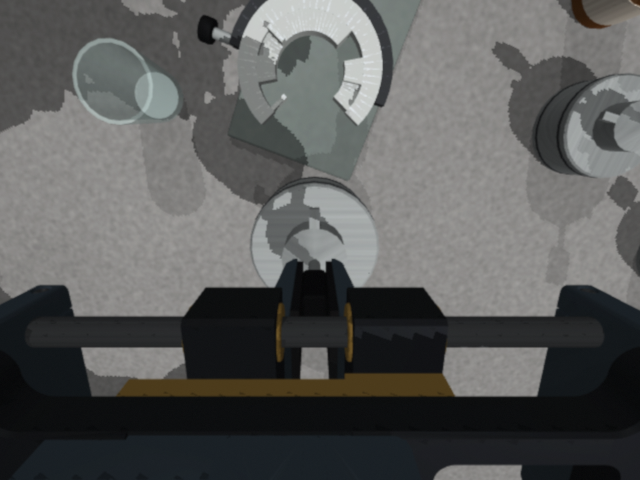

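```bash
python3 - <<'E'
from h import *
im=cv2.imread("pics/w4.png")
z=cv2.resize(im[0:140,220:410],None,fx=4.2,fy=4.2,interpolation=cv2.INTER_CUBIC)
cv2.imwrite("pics/w4z.png",z)
E
```

```text
(no output)
```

View pics/w4z.png

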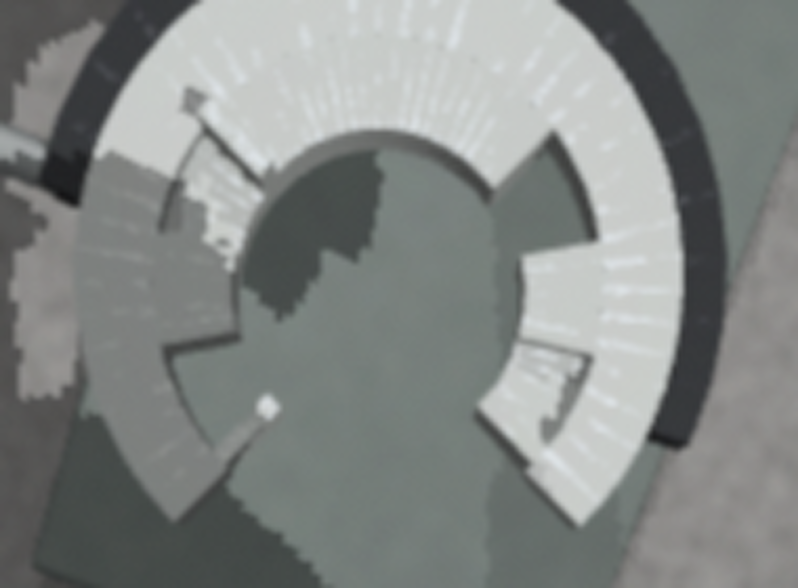

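```bash
python3 - <<'E'
from h import *
from scipy.optimize import least_squares
T=np.load("T4.npy");p=ctrl.camera_params("wrist")
f=lambda q:np.array(q,float)/4.2+[220,0]
C=lambda q,z=.132:cast(p,T,f(q),z)[:,:2]
out=C([(77,250),(82,330),(100,400),(175,520),(580,525),(640,430),(683,290),(675,210),(650,130)])
inn=C([(380,130),(440,145),(493,190),(522,256),(240,335),(238,290),(320,142),(275,178),(516,345)])
for q in (out,inn):
    s=least_squares(lambda v:np.hypot(*(q-v[:2]).T)-v[2],[.584,.166,.05]);print(s.x,s.fun*1000)
c=(least_squares(lambda v:np.r_[np.hypot(*(out-v).T)-.054,np.hypot(*(inn-v).T)-.026],[.584,.166])).x
print("c",c)
ang=lambda q:np.degrees(np.arctan2(*(q-c).T[::-1]))%360
for nm,q in dict(notchR=[(493,190),(553,132),(597,240),(522,256)],notchL=[(240,335),(165,348),(213,450)],mouth=[(175,520),(580,525)],pocketR=[(522,343),(592,355)],stopR=[(478,410),(530,465)],pocketL=[(204,128),(265,186)]).items():
    P=C(q);print(nm,ang(P),np.hypot(*(P-c).T)*1000)
E
```

```text
[0.5836 0.1691 0.0535] [ 0.0465 -0.1573 -0.0672  0.1901  0.3911 -0.8968  0.5068  0.0514 -0.0646]
[0.5836 0.1689 0.0257] [-0.0614 -0.1341 -0.0539  0.0448  0.2869 -0.4723  0.2489  0.107   0.0341]
c [0.5835 0.169 ]
notchR [321.0961 321.6748 294.16   295.0357] [25.8299 39.3753 39.2926 25.9341]
notchL [116.5485 114.4463 141.9597] [25.7701 39.3901 39.9497]
mouth [146.6353 235.1   ] [53.6563 53.7359]
pocketR [264.1105 266.8454] [26.7851 39.4537]
stopR [234.5129 235.5121] [26.1845 39.623 ]
pocketL [60.6711 60.7287] [39.7829 26.1623]
```

```bash
python3 - <<'E'
from h import *
im=cv2.imread("pics/w4.png")
cv2.imwrite("pics/w4c.png",cv2.resize(im[165:295,240:390],None,fx=5,fy=4.5,interpolation=cv2.INTER_CUBIC))
im=cv2.imread("pics/t2.png")
a=cv2.resize(im[215:300,185:280],None,fx=7,fy=7,interpolation=cv2.INTER_CUBIC)
cv2.imwrite("pics/t2z.png",cv2.convertScaleAbs(a,alpha=1.3))
E
```

View pics/w4c.png

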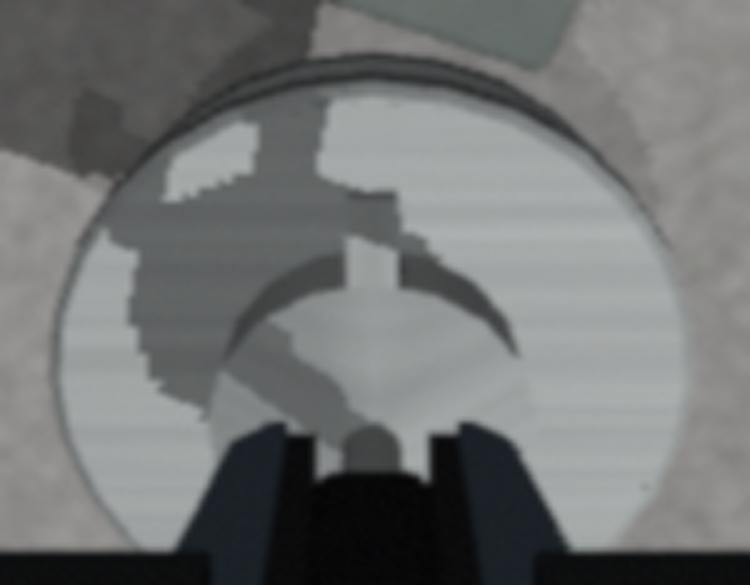

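View pics/t2z.png

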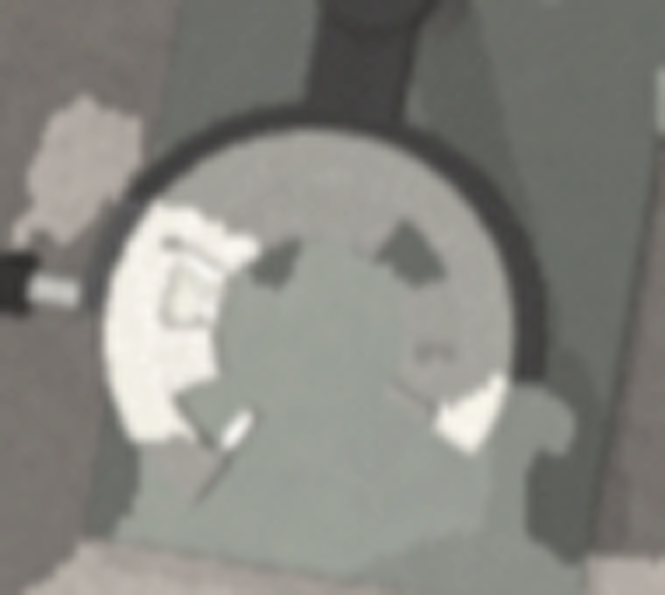

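```bash
python3 - <<'E'
from h import *
from scipy.optimize import least_squares
T=np.load("T4.npy");p=ctrl.camera_params("wrist")
f=lambda q:np.array(q,float)/[5,4.5]+[240,165]
C=lambda q,z:cast(p,T,f(q),z)[:,:2]
b=.2-.0935
tcp=np.array([.4566,.140]);zt=np.array([np.cos(np.radians(11.5)),np.sin(np.radians(11.5))]);xt=np.array([zt[1],-zt[0]])
q=C([(57,350),(62,310),(80,245),(120,180),(375,78),(240,98),(500,96),(600,155),(660,230),(685,300),(690,360),(680,440),(65,430)],b+.055)
for fr in (None,.05):
    s=least_squares(lambda v:np.hypot(*(q-v[:2]).T)-(fr or v[2]),[.4566,.14,.05])
    print(s.x,s.fun*1000,"tool off z,x",(s.x[:2]-tcp)@zt,(s.x[:2]-tcp)@xt)
l=C([(373,238)],b+.08);print("lug tip",(l-tcp)@zt,(l-tcp)@xt)
t=ctrl.current_tool_pos();print(t)
pt,Tt=pose("top")
g=lambda q:cast(pt,Tt,np.array(q)/7+[185,215],.132)[:,:2]
out=g([(103,320),(515,340),(310,125),(130,440),(505,380),(473,455),(160,205),(450,185),(110,390)])
inn=g([(310,240),(216,320),(408,325),(260,250),(380,258),(215,360),(245,408)])
for q in (out,inn):
    s=least_squares(lambda v:np.hypot(*(q-v[:2]).T)-v[2],[.584,.166,.05]);print(s.x,s.fun*1000)
E
```

```text
[0.4585 0.1402 0.0488] [-0.3659 -0.578  -0.1198  0.3986 -0.3859  0.4397  0.2776  0.1505 -0.1204
 -0.399  -0.441   0.6616  0.482 ] tool off z,x 0.001854697869686816 0.0001980205032181341
[0.457  0.1399 0.05  ] [-1.4317 -1.4321 -0.646   0.182  -0.1117  0.6045  0.4426  0.0343 -0.6027
 -1.2368 -1.5958 -0.921  -1.0126] tool off z,x 0.00039601297465810667 0.0002155296185905844
lug tip [0.0294] [0.]
[0.4567 0.1397 0.2   ]
[0.5824 0.1666 0.0543] [ 0.358   0.4089  1.2528  0.4494 -0.7901 -0.0651 -1.8172 -0.0132  0.2164]
[0.5822 0.1658 0.0261] [-0.9111 -0.3591 -0.5139  0.3978  1.0312  0.3433  0.0118]
```

```bash
python3 - <<'E'
from h import *
im=cv2.imread("pics/scene0.png")
cv2.imwrite("pics/s0r.png",cv2.resize(im[195:300,345:435],None,fx=7,fy=5.5,interpolation=cv2.INTER_CUBIC))
cv2.imwrite("pics/t0z.png",cv2.convertScaleAbs(cv2.resize(cv2.imread("pics/top0.png")[215:300,185:280],None,fx=7,fy=7,interpolation=cv2.INTER_CUBIC),alpha=1.3))
E
```

```text
(no output)
```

View pics/s0r.png

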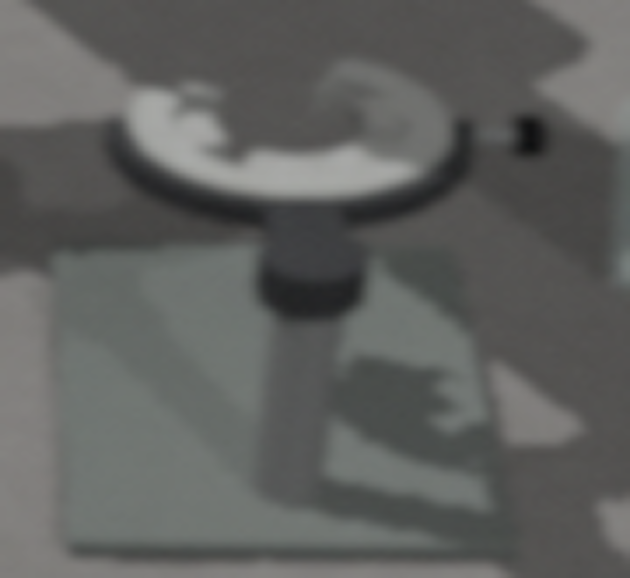

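View pics/t0z.png

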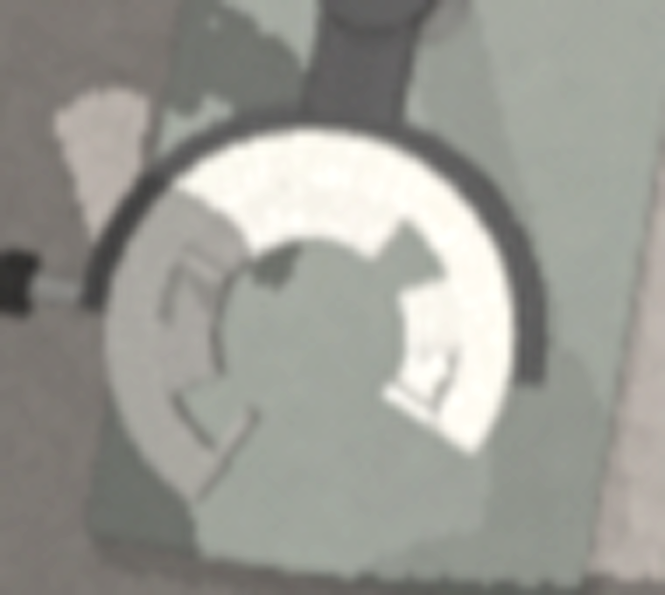

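```bash
python3 - <<'E'
from h import *
from scipy.optimize import least_squares
pt,Tt=pose("top")
g=lambda q:cast(pt,Tt,np.array(q)/7+[185,215],.132)[:,:2]
out=g([(104,330),(515,330),(312,125),(200,498),(473,455),(178,185),(450,185),(115,260),(500,255),(110,390),(150,455)])
inn=g([(312,238),(216,320),(404,300),(253,252),(372,258),(218,370),(253,408),(386,390)])
for q,r in ((out,.054),(inn,.026)):
    s=least_squares(lambda v:np.hypot(*(q-v[:2]).T)-v[2],[.584,.166,.05]);print(s.x,s.fun*1000)
ps,Ts=pose("scene")
q=cast(ps,Ts,np.array([(127,120),(455,135),(290,196),(200,183),(380,183),(145,155),(435,155),(345,60)])/[7,5.5]+[345,195],.132)[:,:2]
s=least_squares(lambda v:np.hypot(*(q-v[:2]).T)-v[2],[.584,.166,.05]);print("scene",s.x,s.fun*1000)
E
```

```text
[0.5834 0.1663 0.0541] [ 0.5371  0.3212  0.5567 -1.2182  0.5335 -1.669  -0.6662  1.0938  0.0447
  1.0762 -0.6098]
[0.583  0.1662 0.0256] [-0.6892 -0.4128  0.6014  0.5714 -0.1594  0.7442 -0.4843 -0.1712]
scene [0.5877 0.1665 0.0542] [-0.6736  2.4518 -0.0617  0.952  -1.8873  0.6377 -0.8079 -0.6109]
```

```bash
cat >> h.py <<'E'
Z0=.0935   # TCP z minus canister underside height
C0=np.array([.5827,.1670])
def axis_to_tcp(c,th,off=.0007):
    t=np.radians(th); return np.asarray(c)-off*np.array([-np.sin(t),np.cos(t)])
E
python3 - <<'E'
from h import *
th=38.
d=np.array([np.cos(np.radians(10.9)),np.sin(np.radians(10.9))])
a=axis_to_tcp(C0-.13*d,th)
ctrl.goto(np.r_[a,.2],R(th))
ctrl.move_l(np.r_[a,Z0+.022],vel=.12)
ctrl.sleep(.1);print(ctrl.current_contact_force(),ctrl.current_wrist_torque(),ctrl.current_t())
c=axis_to_tcp(C0,th)
print("hit",ctrl.move_l(np.r_[c,Z0+.022],vel=.06,contact_N=4))
ctrl.sleep(.15);print(ctrl.current_tool_pos(),ctrl.current_contact_force(),ctrl.current_wrist_torque(),ctrl.current_t())
cv2.imwrite("pics/t5.png",cv2.resize(ctrl.read_camera("top")[180:320,150:320],None,fx=4,fy=4,interpolation=cv2.INTER_CUBIC))
cv2.imwrite("pics/s5.png",cv2.resize(ctrl.read_camera("scene")[160:300,310:470],None,fx=4,fy=4,interpolation=cv2.INTER_CUBIC))
cv2.imwrite("pics/w5.png",ctrl.read_camera("wrist"))
E
```

```text
[ 1.0164 -0.1618 -3.3837] [ 0.0495 -0.1577 -0.0083] 16.525
hit False
[0.583  0.1664 0.1155] [ 0.0943 -0.2124 -4.3623] [-0.0014 -0.1631 -0.0101] 18.9917
```

View pics/s5.png

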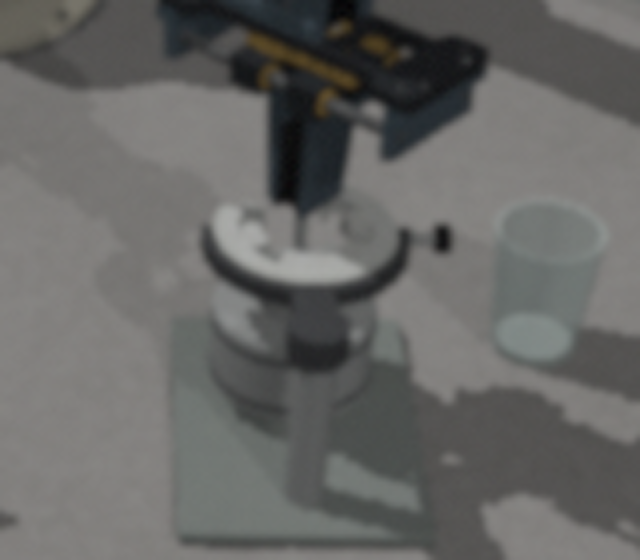

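View pics/w5.png

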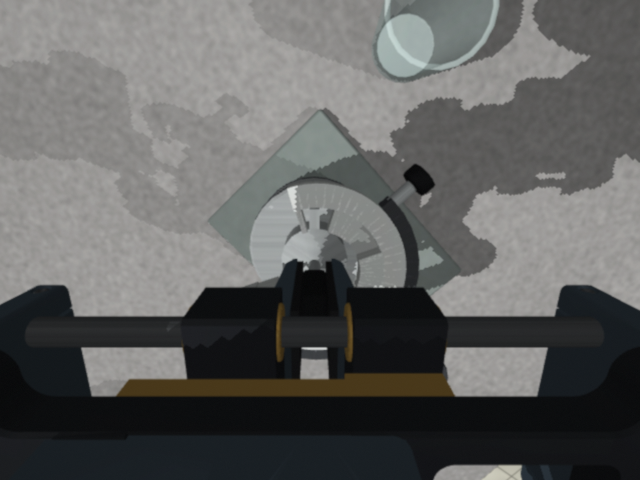

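```bash
python3 - <<'E'
import cv2
im=cv2.imread("pics/w5.png")
cv2.imwrite("pics/w5z.png",cv2.resize(im[170:300,235:430],None,fx=4,fy=4,interpolation=cv2.INTER_CUBIC))
E
```

```text
(no output)
```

View pics/w5z.png

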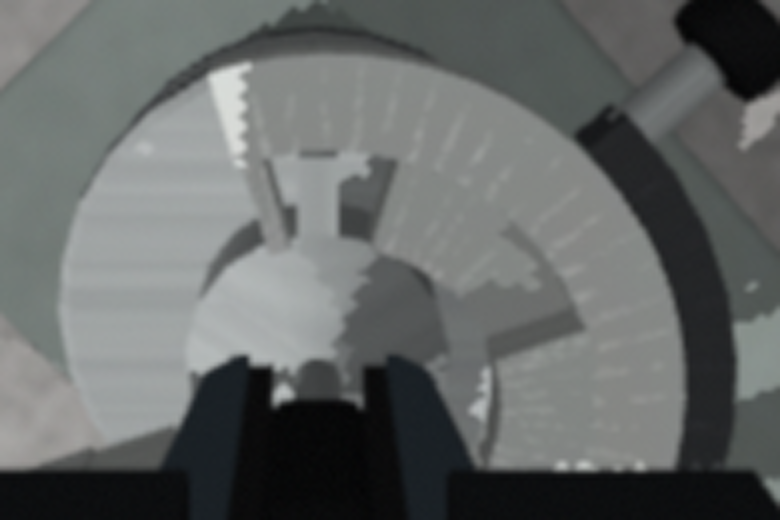

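```bash
python3 - <<'E'
from h import *
from scipy.optimize import least_squares
p,T=pose("wrist")
C=lambda q,z:cast(p,T,np.array(q,float)/4+[235,170],z)[:,:2]
t=ctrl.current_tool_pos()[:2];E=ctrl.current_eef_rot();xt=E[:2,0];zt=E[:2,2]
q=C([(690,400),(683,330),(655,250),(615,182),(560,130),(500,92),(430,66),(340,55)],.132)
inn=C([(285,245),(372,245),(490,350),(498,430)],.132)
for pts,r in((q,.0537),(inn,.0258)):
  for fr in(None,r):
    s=least_squares(lambda v:np.hypot(*(pts-v[:2]).T)-(fr or v[2]),[.583,.167,r]);print(s.x,(s.fun*1000).round(1))
c=least_squares(lambda v:np.r_[np.hypot(*(q-v).T)-.0537,np.hypot(*(inn-v).T)-.0258],[.583,.167]).x
print("ring c",c,"tool x,z",(c-t)@xt,(c-t)@zt)
n=C([(270,155),(397,158),(285,245),(372,245)],.132);a=np.degrees(np.arctan2(*(n-c).T[::-1]));print(a,np.hypot(*(n-c).T)*1000)
l=C([(302,158),(340,158),(320,158)],.102);print("lug tip tool x,z",(l-t)@xt,(l-t)@zt)
b=C([(62,290),(75,220),(100,170),(160,105),(68,360)],.077)
s=least_squares(lambda v:np.hypot(*(b-v).T)-.0488,[.583,.167]);print("body tool",(s.x-t)@xt,(s.x-t)@zt,s.fun*1e3)
k=C([(187,310),(190,290),(205,270),(240,248),(300,237),(360,240),(435,290),(445,340)],.102)
s=least_squares(lambda v:np.hypot(*(k-v[:2]).T)-v[2],[.583,.167,.023]);print("neck tool",(s.x[:2]-t)@xt,(s.x[:2]-t)@zt,s.x[2],s.fun*1e3)
E
```

```text
[0.5845 0.1697 0.0542] [ 0.2 -0.1 -0.3  0.2  0.   0.1  0.1 -0.1]
[0.5846 0.1703 0.0537] [ 0.3 -0.1 -0.4  0.1 -0.   0.1  0.1 -0. ]
[0.5834 0.1697 0.0265] [-0.1  0.1 -0.1  0.1]
[0.5835 0.1705 0.0258] [ 0.1  0.  -0.2  0.2]
ring c [0.584  0.1704] tool x,z 0.003147643763252955 0.0025342111922006753
[141.0145 114.4266 143.1674 115.112 ] [39.9401 39.5843 26.4443 26.1848]
lug tip tool x,z [-0.0016  0.0048  0.0014] [0.0352 0.0352 0.0352]
body tool 0.0007127180656887678 0.0004069404511211573 [-0.1757 -0.0693 -0.0818  0.1616  0.2169]
neck tool -0.00016300530988728107 -0.0018779133851135185 0.024474559113631743 [-0.7691  0.516   0.7213  0.1402 -0.9722 -0.0715  1.0811 -0.6457]
```

```bash
python3 - <<'E'
from h import *
ctrl.move_l([.5833,.1691,Z0+.022],vel=.03)
ctrl.sleep(.1)
cv2.imwrite("pics/w6.png",cv2.resize(ctrl.read_camera("wrist")[170:300,235:430],None,fx=4,fy=4,interpolation=cv2.INTER_CUBIC))
h=ctrl.move_l([.5833,.1691,Z0+.036],vel=.05,contact_N=3)
print(h,ctrl.current_tool_pos(),ctrl.current_contact_force())
if not h:
    f0=ctrl.current_contact_force()
    h=ctrl.move_l([.5833,.1691,Z0+.0495],vel=.015,contact_N=2.5)
ctrl.sleep(.1);print(h,ctrl.current_tool_pos(),ctrl.current_contact_force(),ctrl.current_wrist_torque(),ctrl.current_t())
E
```

```text
False [0.5835 0.1691 0.1299] [-0.1311  0.7679 -4.5093]
False [0.5832 0.1691 0.1429] [-0.0275  0.79   -2.403 ] [ 0.0203 -0.159  -0.0226] 21.125
```

View pics/w6.png

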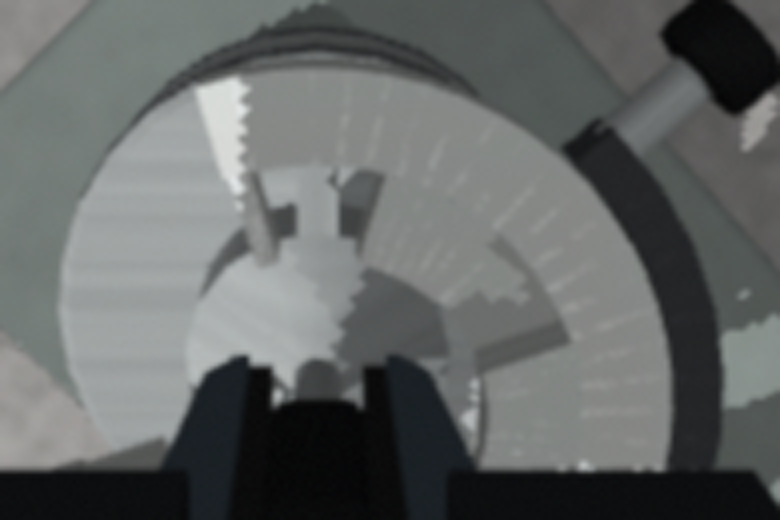

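```bash
python3 - <<'E'
from h import *
for b in (.053,.057,.0605):
    h=ctrl.move_l([.5833,.1691,Z0+b],vel=.02,contact_N=8)
    ctrl.sleep(.05);print(h,ctrl.current_tool_pos(),ctrl.current_contact_force(),ctrl.current_wrist_torque(),ctrl.current_grip_width()*91,ctrl.current_t())
    if h: break
cv2.imwrite("pics/w7.png",cv2.resize(ctrl.read_camera("wrist")[170:300,235:430],None,fx=4,fy=4,interpolation=cv2.INTER_CUBIC))
E
```

```text
False [0.5831 0.1691 0.1464] [-0.6915 -0.8717 -6.9448] [ 0.0353 -0.0115 -0.0148] 12.076928308080207 21.5
False [0.5831 0.1691 0.1504] [-0.8605 -0.3357 -8.0002] [-0.0815  0.1827 -0.0112] 11.946039389950691 21.9
False [0.5832 0.1691 0.154 ] [-2.2467  0.2064 -9.2517] [-0.0082  0.2442  0.0198] 11.674892355159045 22.275
```

View pics/w7.png

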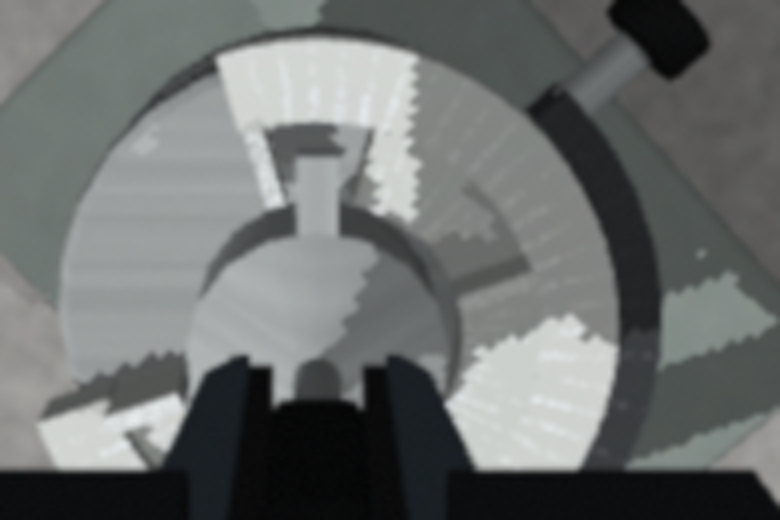

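```bash
python3 - <<'E'
from h import *
P=[.5833,.1691,Z0+.0605]
for th in (33,26,18,10,2,-6,-12):
    h=ctrl.move_l(P,vel=.05,ori=R(th),contact_N=6)
    E=ctrl.current_eef_rot();f=ctrl.current_contact_force();m=ctrl.current_wrist_torque()
    print(th,h,np.degrees(np.arctan2(E[1,0],E[0,0])).round(2),f,m,ctrl.current_t().__round__(2))
    if h or abs(m[2])>.35 or np.hypot(*f[:2])>7: break
E
```

```text
33 False 33.12 [-0.0287  0.2927 -8.8217] [ 0.0305 -0.1054 -0.0968] 22.57
26 False 26.26 [ 0.067   0.2885 -8.9204] [-0.039  -0.1884 -0.0475] 22.85
18 False 18.34 [ 0.0884  0.8839 -8.8884] [ 0.0183 -0.1902 -0.0989] 23.14
10 False 10.37 [-0.0715 -0.1234 -8.3185] [-0.0227 -0.133  -0.099 ] 23.43
2 False 2.38 [-0.3263 -0.403  -9.0435] [ 0.0023 -0.0872 -0.1552] 23.73
-6 False -5.61 [-0.0173  0.2464 -8.6488] [-0.0301 -0.1232 -0.0765] 24.02
-12 False -11.63 [-0.4257 -0.4279 -9.2248] [-0.0245 -0.097  -0.1424] 24.27
```

```bash
python3 - <<'E'
from h import *
P=[.5833,.1691,Z0+.0605]
for th in np.arange(-14,-25,-1.):
    h=ctrl.move_l(P,vel=.05,ori=R(th),contact_N=6)
    ctrl.sleep(.08)
    E=ctrl.current_eef_rot();f=ctrl.current_contact_force();m=ctrl.current_wrist_torque()
    print(th,h,np.degrees(np.arctan2(E[1,0],E[0,0])).round(2),f,m,ctrl.current_t().__round__(2))
    if h or abs(m[2])>.3 or np.hypot(*f[:2])>6: break
cv2.imwrite("pics/w8.png",cv2.resize(ctrl.read_camera("wrist")[170:300,235:430],None,fx=4,fy=4,interpolation=cv2.INTER_CUBIC))
E
```

```text
-14.0 False -13.83 [-1.0392  0.9245 -9.359 ] [-0.0569 -0.0881  0.0227] 24.61
-15.0 False -14.96 [-0.0658  0.3566 -9.0427] [-0.0085 -0.0616  0.0077] 24.94
-16.0 False -15.98 [ 0.5583  0.0515 -8.7147] [-0.0368 -0.033  -0.0411] 25.27
-17.0 False -16.99 [-0.0686 -0.177  -9.4511] [-0.0474 -0.0832 -0.0685] 25.61
-18.0 False -17.99 [ 0.1176 -0.0631 -9.3323] [-0.0281 -0.033  -0.0068] 25.94
-19.0 False -18.99 [-0.3056  0.0074 -8.8783] [-0.0548 -0.0964 -0.0136] 26.27
-20.0 False -19.99 [ 0.0189 -0.463  -8.7773] [-0.0253 -0.0423 -0.0273] 26.61
-21.0 False -20.99 [ 1.4351 -0.8339 -8.8198] [-0.2291 -0.3927  0.0757] 26.94
-22.0 False -21.98 [ 1.8092 -1.8124 -9.3861] [-0.541  -0.6662  0.3846] 27.27
```

View pics/w8.png

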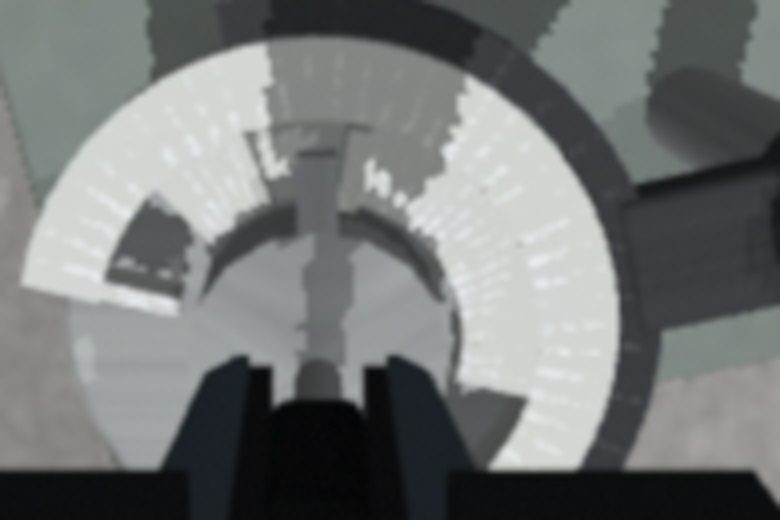

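```bash
python3 - <<'E'
from h import *
def st(n):
    ctrl.sleep(.08);print(n,ctrl.current_tool_pos(),ctrl.current_contact_force(),ctrl.current_wrist_torque(),round(ctrl.current_t(),2))
P=[.5833,.1691]
ctrl.move_l(P+[Z0+.0605],vel=.05,ori=R(-18.5)); st("back")
for b in (.058,.056,.055,.0545,.054):
    h=ctrl.move_l(P+[Z0+b],vel=.015,contact_N=6); st((b,h))
    if h: break
cv2.imwrite("pics/w9.png",cv2.resize(ctrl.read_camera("wrist")[170:300,235:430],None,fx=4,fy=4,interpolation=cv2.INTER_CUBIC))
E
```

```text
back [0.5831 0.1692 0.154 ] [ 0.0947 -0.2922 -9.4905] [-0.0377 -0.0935  0.0752] 27.66
(0.058, False) [0.5831 0.1692 0.1514] [-1.3742  0.1819 -8.1846] [0.2198 0.1658 0.0171] 28.06
(0.056, False) [0.5832 0.1692 0.1495] [-1.119   1.1508 -7.9856] [0.2206 0.2553 0.0562] 28.43
(0.055, False) [0.5833 0.1691 0.1485] [-1.1242  1.8481 -7.4485] [0.2999 0.2467 0.023 ] 28.76
(0.0545, False) [0.5833 0.1691 0.148 ] [-0.6767  1.2628 -7.062 ] [0.2783 0.135  0.0249] 29.09
(0.054, False) [0.5833 0.1691 0.1475] [-0.2822  0.7291 -8.1268] [ 0.2213  0.1399 -0.0196] 29.43
```

View pics/w9.png

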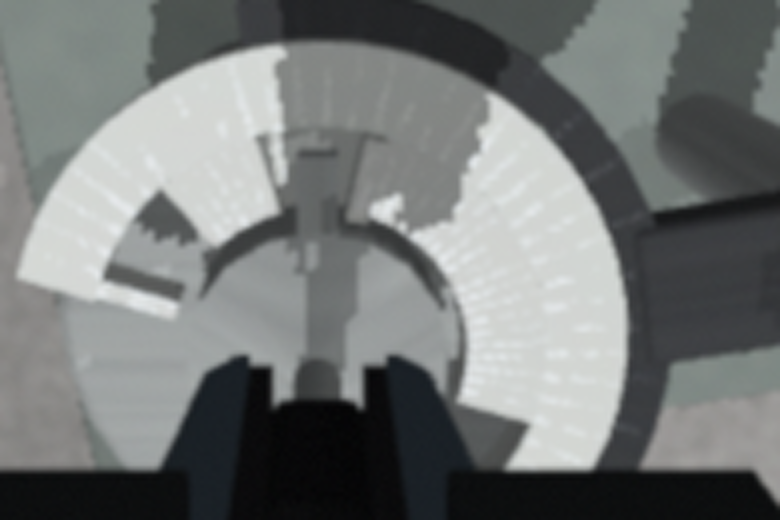

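```bash
python3 - <<'E'
from h import *
def st(n):
    ctrl.sleep(.1);f=ctrl.current_contact_force();print(n,ctrl.current_tool_pos(),f,ctrl.current_wrist_torque(),round(ctrl.current_t(),2));return f
P=[.5833,.1691]
for b in (.0535,.053,.0525,.052,.0515):
    h=ctrl.move_l(P+[Z0+b],vel=.015,contact_N=5); f=st((b,h))
    if h or f[2]>-3: break
E
```

```text
(0.0535, False) [0.5833 0.1691 0.147 ] [-1.3173  0.2137 -6.5351] [ 0.2311  0.0753 -0.0393] 29.82
(0.053, False) [0.5834 0.1691 0.1468] [-3.5943  1.21    0.9618] [ 0.1173  0.5682 -0.0165] 30.18
```

```bash
python3 - <<'E'
from h import *
def st(n):
    ctrl.sleep(.1);f=ctrl.current_contact_force();print(n,ctrl.current_tool_pos(),f,ctrl.current_wrist_torque(),round(ctrl.current_t(),2));return f
P=[.5833,.1691]
ctrl.move_l(P+[Z0+.0532],vel=.015); st("ease")
ctrl.command_gripper(0.5); st("open"); print(ctrl.current_grip_width()*91)
cv2.imwrite("pics/w10.png",cv2.resize(ctrl.read_camera("wrist")[170:300,235:430],None,fx=4,fy=4,interpolation=cv2.INTER_CUBIC))
h=ctrl.move_l(P+[.26],vel=.08,contact_N=4); st(h)
E
```

```text
ease [0.5834 0.1691 0.1468] [-2.7514  0.795   1.4329] [0.1754 0.4586 0.0066] 30.52
open [0.5833 0.1691 0.1467] [-0.5473 -0.0884 -0.252 ] [-0.0737 -0.027  -0.0088] 31.31
45.55606311173249
False [0.5831 0.1691 0.2596] [ 0.5149  0.371  -0.0421] [ 0.0035 -0.1011  0.0205] 33.02
```

View pics/w10.png

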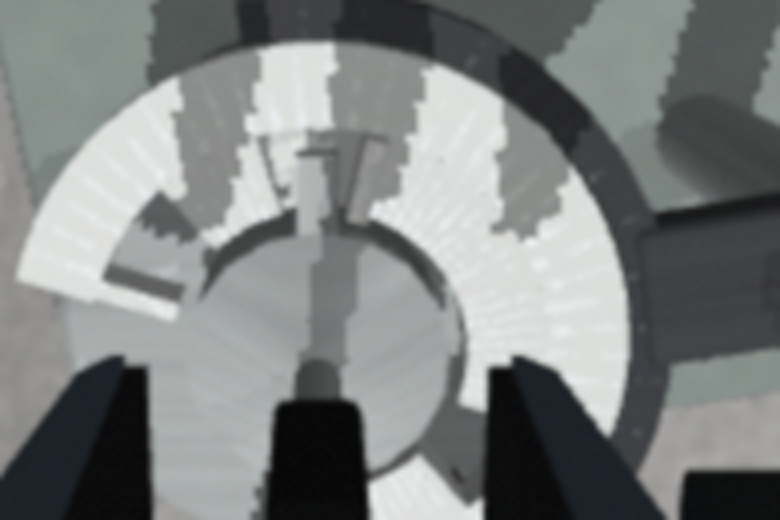

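```bash
python3 - <<'E'
from h import *
ctrl.goto(np.array([.4566,.140,.28]),R(-78.5)); ctrl.sleep(.15)
p,T=pose("wrist");np.save("T11.npy",T)
im=ctrl.read_camera("wrist");cv2.imwrite("pics/w11.png",im)
cv2.imwrite("pics/w11z.png",cv2.resize(im[20:200,200:420],None,fx=3.6,fy=3.3,interpolation=cv2.INTER_CUBIC))
s=ctrl.read_camera("scene");cv2.imwrite("pics/s11f.png",s)
cv2.imwrite("pics/s11.png",cv2.resize(s[160:300,310:470],None,fx=4,fy=4,interpolation=cv2.INTER_CUBIC));print(ctrl.current_t())
E
```

```text
34.2833
```

View pics/w11z.png

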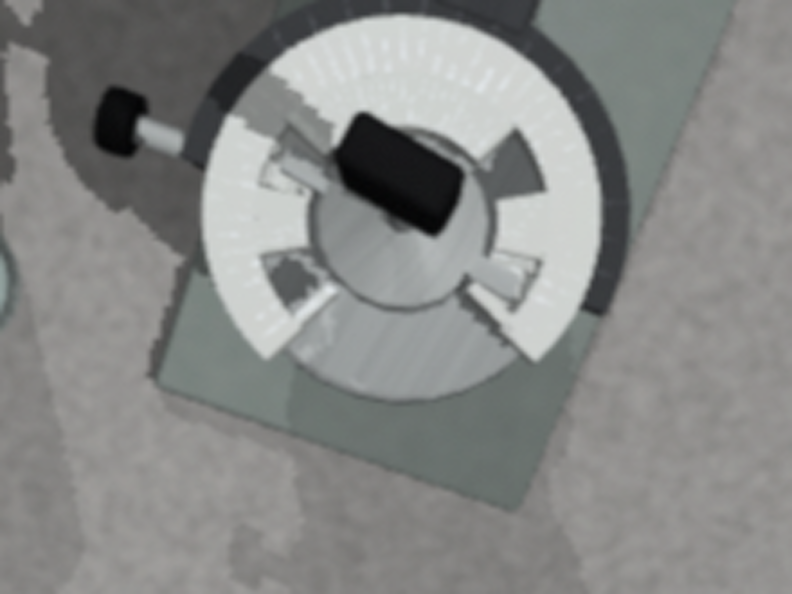

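View pics/s11.png

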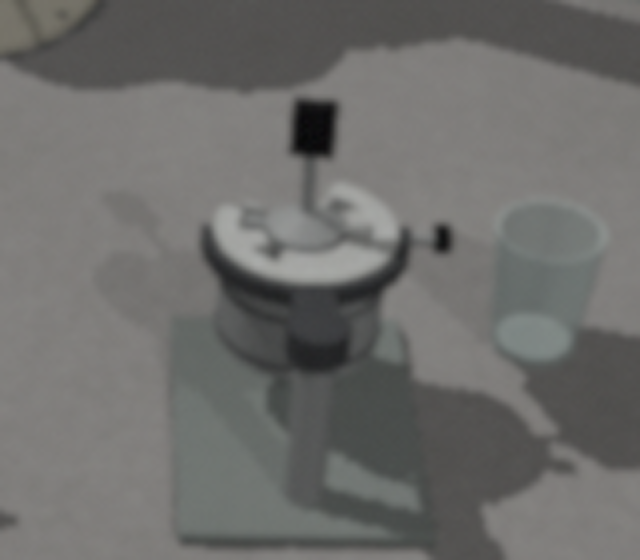

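```bash
python3 - <<'E'
from h import *
p,T=pose("scene")
z=(proj(p,T,[[.583,.168,.218],[.583,.168,.201],[.583,.168,.184],[.583,.168,.221]])-[310,160])*4;print(z)
p=ctrl.camera_params("wrist");T=np.load("T11.npy");f=lambda q:np.array(q,float)/[3.6,3.3]+[200,20]
l=cast(p,T,f([(275,150),(520,285)]),.134)[:,:2];print(l,l.mean(0),np.degrees(np.arctan2(*(l[0]-l[1])[::-1])), np.hypot(*(l[0]-l[1])))
E
```

```text
[[314.5122  98.6463]
 [312.3704 124.2316]
 [310.2655 149.3765]
 [314.894   94.0847]]
[[0.5955 0.2057]
 [0.5729 0.134 ]] [0.5842 0.1699] 72.57160878565942 0.07525050603529462
```

View pics/s11f.png

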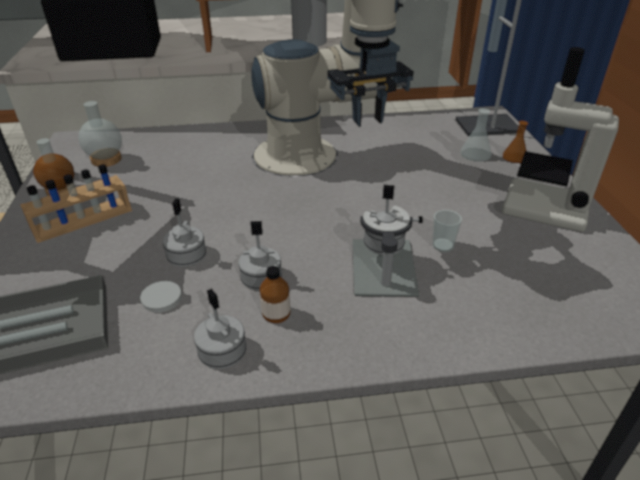

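```bash
python3 - <<'E'
from h import *
ctrl.sleep(.3);print(ctrl.sign_off(),ctrl.current_t())
E
```

```text
the job is handed in; nothing more can be done
the job is handed in; nothing more can be done
```

The canister is hanging locked in the bayonet hanger, and I handed the job in at about 34.6 s of the 72 s allowed.

**What I did:** I gripped the canister nearest the base across its bar and took its stem in through the ring's mouth. I raised the lugs through the notches, seen at about 128° in world angles, onto the pads. I then twisted clockwise until I felt the stops, about 58° round, backed off about 2–3° and lowered the lugs onto the pocket floor. Then I let go and withdrew.

**Last checks:**
- In the wrist picture both lugs sit inside their pockets. The lug line is at about 72.6° against 74° expected, and its centre is within about 1 mm of the ring's centre.
- In the scene picture the bar's top is at the locked height, while its lower edge reads about 4 mm low.
- The bottle, the beaker and the dish look as they did at the start.
- The changes in wrist force I read stayed under about 10 N throughout.

**What failed or disagreed:**
- **First grasp:** it closed on nothing. The fingertips stand about 35 mm short of the reported TCP (tool centre point). I spotted this in the scene view and lowered the second grasp to match, and the canister did not move.
- **Ring centre:** the cameras differed by up to about 4 mm. I used the wrist camera's view of the ring relative to the canister, and the lugs entered cleanly.
- **Lowering into the pockets:** the sideways force reached about 3.6 N on touching the pocket floor, and it disappeared on release.

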